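Snap the matching protective cap onto the checked mandrel and hold it home

ROBOT

A 6-joint arm with a two-finger parallel gripper is mounted at the origin on the work surface. World frame = base frame: x ahead of the robot, y to its left, z up, the work surface at z = 0. Lengths are in m, angles in rad, forces in N, time in s.
With the tool pointing down it reaches from about 0.375 to 0.9 m from the base axis. Payload 3.1 kg.
Tool frame: the origin (TCP) lies on the centre line of the jaws, within the pads' length; the fingertips stand robot.tip_reach ahead of it and the grasp point (between the pads) lies 8 mm behind it (robot.tip_reach is the distance from the TCP to the fingertips, in m); z points along the fingers, y is the line along which they close (so a half turn about z gives the same grasp; the last joint's range is limited). The gripper opens to 87 mm and grips with 3 to 60 N. Pads are 19 mm wide; open, the fingers measure 117 mm over their backs; the gripper's body (75 mm by 190 mm) begins 51 mm behind the grasp point.
Start: joints at [-1.494, 0.527, 1.433, -0, 1.181, -0.178], TCP at [0.158, -0.605, 0.234] pointing down, gripper open.
Joint ranges: [-3.08, 3.08], [-0.75, 2.2], [0.22, 2.44], [-1.43, 4.57], [0, 2.65], [-2.85, 2.85]. Speed limits (rad/s): [2.79, 2.79, 3.14, 3.14, 3.14, 3.14].

INTERFACE

Orientations are given as a unit quaternion [x, y, z, w].
In Python, from rig import robot gives the robot as it stands.
- The arm moves only by the tool jog_arm, never from a script. Its argument "motion" is one flat list of numbers, 7 for each row, row after row: the shift along the tool's x, y, z scaled (see below), then the turn, a rotation vector about the tool's x, y, z scaled (see below), then the gripper's target within -1 to 1 (shut at 1, half-way at 0, fully open at -1). In form: [x, y, z, rx, ry, rz, hand, x, y, z, rx, ry, rz, hand, ...]. A call has 1 to 12 rows; each row shifts and turns the commanded pose from where the row before left it, along the tool's axes as they then stand; what a row does not reach is not made up. The controller multiplies each number of a shift by 4 cm and each number of a turn by 4 degrees. A row lasts 1/8 s, in which the tool goes at most 62.5 mm and 10.7 degrees, less where a joint would pass 70% of its speed; a pose out of reach is approached as far as the arm can. A call with a number of a shift or a turn outside -1 to 1 is refused whole. A call with a gripper value outside its range is refused whole. The fingers move at their own pace and stop on an object; "grip_force" is the grip in N (left out, the last holds). Time passes only in rows, so rows that do not move let the fingers close. It gives the time, the measured TCP pose, the force, the opening and the grip force at its end, in the units of the state.
- robot.get_obs(): the state, without advancing time (a new reading comes with each control period).
- robot.camera(name): name is "scene" or "top" or "wrist"; returns the picture (420x560x3 uint8, blue, green, red); there is no depth.
- robot.calibration(name): a dict with "fx", "fy", "cx", "cy" (pixels), "R" (3x3) and "t" (3): a world point X has camera coordinates R X + t; the wrist camera has in their place "T_tool_cam" (4x4, takes a point from camera to tool coordinates, whose origin is the TCP and whose axes are the flange's). Camera axes: x right, y down, z forward; pixel columns grow to the right and rows downward; lengths in m; the calibration is good to about 2 mm. A picture is of the moment at which its call begins: read the wrist's pose just before it. calibration takes no time and is no camera call.
- robot.hand_in(): hands the job in; it is judged then, once.
The state is a dict: "time": time; "q": joint angles; "joint_velocities": joint speeds; "joint_torque": joint torques, N m; "position": TCP position; "tool_rot": TCP orientation; "ft_force": force on the tool from outside, world axes, zero at the start; "moment": the same for the moment, N m; "grip_width": finger opening in m; "grip_force": force on a finger pad.
Only numpy, scipy, OpenCV 4.12 (cv2) and the standard library are available. Lean on these libraries where they do the work, as an engineer would, in place of code of your own. Each camera call takes 0.05 s, during which the arm holds its last target. There are 200 camera calls.

TASK

The mandrel clamped in the black checking block has been tested and needs its protective cap: take the cap of its size (red for the large mandrel with the red ring, blue for the small one with the blue ring) and press it straight down over the stud, through the click, and on until it bears firmly on the rubber seal. Finish while still holding the cap with the gripper and pressing it firmly home; do not let go. Leave the other cap and the rest of the bench where they are.

Things in the scene. Friction and masses are not known exactly. Their poses are not given: they have to be found in the camera images.
- mandrel_large: Large expanding mandrel, marked by a red ring on its flange and a red dot on the stud, fixed upright in the black block or on the white one (which of the two differs from run to run). Origin: centre of its underside, on the block's top; z up. Round: steel flange 72 mm across, 12 mm high; body 52 mm across to a shoulder at 36 mm with a rubber seal; above it the stud
- mandrel_small: Small expanding mandrel, marked by a blue ring on its flange and a blue dot on the stud, fixed upright in the black block or on the white one (which of the two differs from run to run). Origin: centre of its underside, on the block's top; z up. Round: steel flange 72 mm across, 12 mm high; body 43 mm across to a shoulder at 36 mm with a rubber seal; above it the stud
- stud_large_tip (a point): Top of the stud of the large mandrel, 70 mm above the mandrel's origin, on the axis. Stud 30 mm across, its top 6 mm tapered by 3.5 mm a side. Three brass spring balls round it, centres 50 mm above the mandrel's origin, stick out 3.2 mm
- stud_small_tip (a point): Top of the stud of the small mandrel, 70 mm above the mandrel's origin, on the axis. Stud 21 mm across, its top 6 mm tapered by 3.5 mm a side. Three brass spring balls round it, centres 50 mm above the mandrel's origin, stick out 3.2 mm
- seal_large: Black rubber seal round the foot of the large mandrel's stud, 47 mm across, top 38.5 mm above the mandrel's origin, gives 2 mm under about 11 N. Its own origin lies 34 mm above the mandrel's origin and sinks with it
- seal_small: Black rubber seal round the foot of the small mandrel's stud, 38 mm across, top 38.5 mm above the mandrel's origin, gives 2 mm under about 11 N. Its own origin lies 34 mm above the mandrel's origin and sinks with it
- cap_large_center (a point): Large protective snap cap, red plastic with a white spot on top, about 60 g, fluted cylinder 48 mm across, 50 mm high, bore 32 mm, standing on the bench mouth down; round, yaw does not matter. Point: its centre on the axis, 25 mm above the mouth; z to the closed top. Grip it across its sides from above
- cap_small_center (a point): Small protective snap cap, blue plastic with a white spot on top, about 60 g, fluted cylinder 39 mm across, 50 mm high, bore 23 mm, standing on the bench mouth down; round, yaw does not matter. Point: its centre on the axis, 25 mm above the mouth; z to the closed top. Grip it across its sides from above
- cap_large: The same large cap; origin at the centre of its mouth. Height of this above its mandrel's origin as it is pressed on: 54 mm, mouth meets the balls, push about 10 N at first, then less; 42 mm, balls snap into an inner groove (click); 38.5 mm, touches the seal; 36.5 mm, fully home
- cap_small: The same small cap; origin at the centre of its mouth. Height of this above its mandrel's origin as it is pressed on: 54 mm, mouth meets the balls, push about 10 N at first, then less; 42 mm, balls snap into an inner groove (click); 38.5 mm, touches the seal; 36.5 mm, fully home
- block_top (a point): Centre of the top of the black checking block, 104 x 104 x 22 mm, fixed to the bench; two steel claws on opposite edges hold the flange of the mandrel in it and rise 44 mm above the bench. The mandrel's origin lies at this point
- park_top (a point): Centre of the top of the white parking block, 104 x 104 x 22 mm, fixed to the bench; the mandrel here is to stay bare
- collet_big_mid (a point): Bystander: steel collet standing, 44 mm across, 45 mm high; point at its centre
- collet_slim_mid (a point): Bystander: slim steel collet standing, 30 mm across, 42 mm high; point at its centre
- tee_key_mid (a point): Bystander: T-handled key lying, about 106 x 82 x 12 mm; point at its middle
- pen_mid (a point): Bystander: red and white pen lying, 112 mm long, 10 mm thick; point at its middle
- puck_mid (a point): Bystander: black rubber foot, 56 mm across, 18 mm high; point at its centre

How it is judged:
On the way, in this order (a step that is already met when the one before it is completed fails the run):
1. the cap that fits the mandrel in the black block is picked up, at least 30 mm off the bench (((horizontal distance between mandrel_large and block_top below 0.03 m and height (world z) of cap_large_center above 0.055 m) or (horizontal distance between mandrel_small and block_top below 0.03 m and height (world z) of cap_small_center above 0.055 m))), for 0.1 s.
2. it is on that mandrel's stud and past the click (((horizontal distance between mandrel_large and block_top below 0.03 m and horizontal distance between cap_large_center and mandrel_large below 0.004 m and z of cap_large_center in the frame of mandrel_large below 0.0655 m and angle between cap_large_center's own z axis and vertical below 0.08 rad) or (horizontal distance between mandrel_small and block_top below 0.03 m and horizontal distance between cap_small_center and mandrel_small below 0.004 m and z of cap_small_center in the frame of mandrel_small below 0.0655 m and angle between cap_small_center's own z axis and vertical below 0.08 rad))), for 0.1 s.
At the end, for the whole second after the job is handed in: The cap that fits the mandrel in the black block is on its stud, within 4 mm of its axis and 0.08 rad of upright, centre under 63.5 mm above the mandrel's origin; the gripper still touches it with over 2 N and it bears on the rubber seal with over 5 N, all through the last second (((horizontal distance between mandrel_large and block_top below 0.03 m and horizontal distance between cap_large_center and mandrel_large below 0.004 m and z of cap_large_center in the frame of mandrel_large below 0.0635 m and angle between cap_large_center's own z axis and vertical below 0.08 rad and contact force between cap_large and seal_large above 5 N and contact force between the fingers and cap_large above 2 N) or (horizontal distance between mandrel_small and block_top below 0.03 m and horizontal distance between cap_small_center and mandrel_small below 0.004 m and z of cap_small_center in the frame of mandrel_small below 0.0635 m and angle between cap_small_center's own z axis and vertical below 0.08 rad and contact force between cap_small and seal_small above 5 N and contact force between the fingers and cap_small above 2 N))); the arm keeps its last pose, push and grip.
It fails at once if the cap of the other mandrel is moved by more than 15 mm ((horizontal distance between mandrel_large and block_top below 0.03 m and distance of cap_small_center from where it was at the start of the episode above 0.015 m) or (horizontal distance between mandrel_small and block_top below 0.03 m and distance of cap_large_center from where it was at the start of the episode above 0.015 m)).
It fails at once if a collet, the key, the pen or the rubber foot is moved by more than 25 mm (distance of any of collet_big_mid, collet_slim_mid, tee_key_mid, pen_mid, puck_mid from where it was at the start of the episode above 0.025 m).
It also fails if it takes over 48 s, if anything falls off the work surface, if the arm or the gripper's body presses on something with over 40 N, if the wrist force passes 120 N, or if a joint passes its speed limit or range.

## Working session

There is one attempt and no reset: what is moved stays moved. The work goes in short steps, Python scripts to look and compute and a tool call to move; the robot and the scene stay as the last step left them, time stands still between calls to the robot, and variables do not carry over. Pictures are saved under pics/ and viewed, at most 10 in all, crops included, and the job is handed in when it is done.

Besides the shell and the picture viewer there is one more tool, called as name(argument=value, ...) on one line, values as JSON. jog_arm: Moves the arm, as the interface text tells. Shifts and turns lie within -1 to 1; 1 stands for 4 cm of shift or 4 degrees of turn. Its arguments: {"type":"object","properties":{"motion":{"type":"array","items":{"type":"number"}},"grip_force":{"type":"number"}},"required":["motion"]}

```bash
mkdir -p pics
python3 - <<'E'
from rig import robot
import cv2, numpy as np
o=robot.get_obs();print(o, robot.tip_reach)
for n in("scene","top"):
    cv2.imwrite(f"pics/{n}0.png",robot.camera(n)); print(n,robot.calibration(n))
print(robot.calibration("wrist"))
E
```

```text
{'time': 0.0, 'q': array([-1.49351102e+00,  5.28463162e-01,  1.43388355e+00, -1.72190704e-06,
        1.18138319e+00, -1.78506249e-01]), 'joint_velocities': array([-1.25017181e-03,  1.80711769e-03, -1.80530705e-03,  1.44324826e-05,
       -9.46699453e-04, -1.94904549e-03]), 'joint_torque': array([ 8.84348683e-04, -4.40039313e+01, -1.76589757e+01,  6.33105473e-02,
        5.79586742e-02, -1.57627924e-04]), 'position': array([ 0.15810169, -0.60395277,  0.23257941]), 'tool_rot': array([ 9.91831869e-01,  1.27547645e-01,  5.32652217e-05, -1.06729344e-03]), 'ft_force': array([0.16782231, 0.34944077, 1.0004113 ]), 'moment': array([ 0.01565586, -0.00252039,  0.03518989]), 'grip_force': 0.0, 'grip_width': 0.08713253563789342} 0.011
scene {'fx': 536.4372506248244, 'fy': 536.4372506248244, 'cx': 276.411162801361, 'cy': 206.81616395043775, 'R': array([[-0.87136096,  0.49046768,  0.01309668],
       [ 0.30924732,  0.56973816, -0.7614227 ],
       [-0.3809149 , -0.6594239 , -0.64812341]]), 't': array([ 0.48561517, -0.12196105,  1.40759139])}
top {'fx': 394.5818155402687, 'fy': 394.5818155402687, 'cx': 278.54422186179863, 'cy': 212.4660148431607, 'R': array([[ 0.00851434, -0.99878245,  0.04859137],
       [-0.99154426, -0.0147252 , -0.12893082],
       [ 0.12948936, -0.04708273, -0.99046238]]), 't': array([-0.03043281,  0.56236982,  0.77652793])}
{'fx': 303.1047909709432, 'fy': 303.1047909709432, 'cx': 284.2402759583026, 'cy': 200.94180572913143, 'T_tool_cam': array([[ 4.85436168e-04, -9.62996830e-01, -2.69512281e-01,
         7.47198706e-02],
       [ 9.99999882e-01,  4.68468437e-04,  1.27276171e-04,
         4.75634471e-05],
       [ 3.69144775e-06, -2.69512311e-01,  9.62996944e-01,
        -1.51895718e-01],
       [ 0.00000000e+00,  0.00000000e+00,  0.00000000e+00,
         1.00000000e+00]])}
```

View pics/scene0.png

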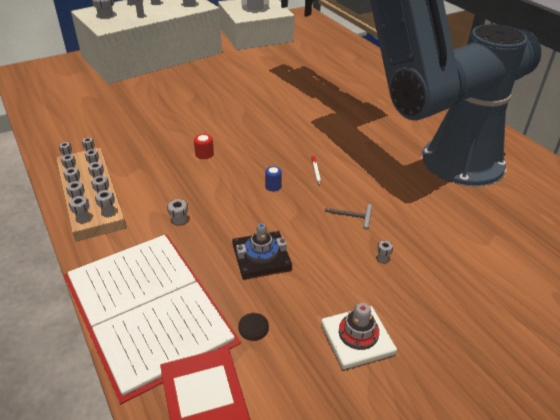

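View pics/top0.png

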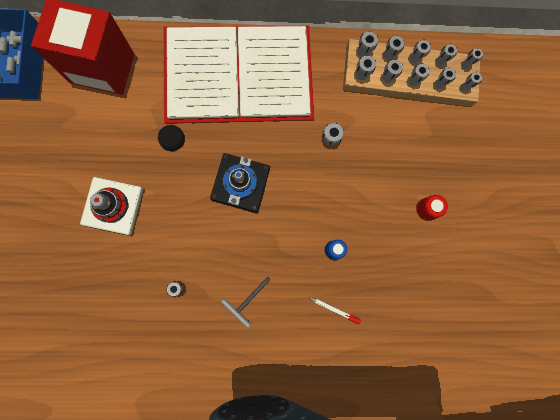

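The small (blue-ring) mandrel is in the black block: top view (239,180), scene view (262,245). The blue cap is at top (336,249) and scene (273,178). The claws lie along about the world x direction.

```bash
cat > h.py <<'E'
from rig import robot
import cv2, numpy as np
from scipy.spatial.transform import Rotation as Rn
def ray(cal,uv,o=None):
    d=np.array([(uv[0]-cal['cx'])/cal['fx'],(uv[1]-cal['cy'])/cal['fy'],1.])
    if 'R' in cal: return -cal['R'].T@cal['t'], cal['R'].T@d
    T=cal['T_tool_cam'];R=Rn.from_quat(o['tool_rot']).as_matrix()
    return R@T[:3,3]+o['position'], R@T[:3,:3]@d
def plane(r,z): c,d=r; return c+d*(z-c[2])/d[2]
def tri(rs):
    A=0;b=0
    for c,d in rs:
        d=d/np.linalg.norm(d);P=np.eye(3)-np.outer(d,d);A=A+P;b=b+P@c
    return np.linalg.solve(A,b)
def blobs(m,win,amin=8):
    x0,y0,x1,y1=win
    s=np.zeros(m.shape,np.uint8);s[y0:y1,x0:x1]=(m[y0:y1,x0:x1]>0)*255
    n,l,st,c=cv2.connectedComponentsWithStats(s)
    return [(tuple(c[i].round(1)),st[i].tolist()) for i in range(1,n) if st[i,4]>=amin]
def masks(im):
    h=cv2.cvtColor(im,cv2.COLOR_BGR2HSV)
    return cv2.inRange(h,(100,120,50),(130,255,255)),cv2.inRange(h,(0,0,180),(180,70,255))
E
python3 - <<'E'
from h import *
W={'top':[(315,228,360,272),(205,145,275,220)],'scene':[(255,160,295,195),(225,215,300,280)]}
for n in W:
    im=cv2.imread(f'pics/{n}0.png');b,w=masks(im);c=robot.calibration(n)
    print(n,'white',[(q,plane(ray(c,q[0]),.05).round(4)) for q in blobs(w,W[n][0])])
    print('capblue',blobs(b,W[n][0]))
    print('mand',[(q,plane(ray(c,q[0]),.034).round(4)) for q in blobs(b,W[n][1],4)])
    x0,y0,x1,y1=W[n][1]
    cv2.imwrite(f'pics/{n}m.png',cv2.resize(im[y0:y1,x0:x1],None,fx=6,fy=6,interpolation=cv2.INTER_CUBIC))
a=cv2.imread('pics/topm.png');b=cv2.imread('pics/scenem.png');H=max(a.shape[0],b.shape[0])
p=lambda i:cv2.copyMakeBorder(i,0,H-i.shape[0],0,0,cv2.BORDER_CONSTANT)
m=np.hstack([p(a),p(b)]);print(m.shape);cv2.imwrite('pics/mm.png',cv2.resize(m,(m.shape[1]*9//10,m.shape[0]*9//10)))
E
```

```text
top white [(((np.float64(337.7), np.float64(248.7)), [333, 244, 11, 11, 89]), array([ 0.489 , -0.1435,  0.05  ]))]
capblue [((np.float64(334.8), np.float64(249.3)), [325, 240, 22, 19, 245])]
mand [(((np.float64(240.0), np.float64(182.1)), [223, 165, 34, 32, 413]), array([0.6256, 0.0568, 0.034 ])), (((np.float64(238.1), np.float64(174.2)), [236, 172, 5, 5, 15]), array([0.6423, 0.0611, 0.034 ]))]
scene white [(((np.float64(273.2), np.float64(169.7)), [269, 167, 9, 6, 42]), array([ 0.4882, -0.1397,  0.05  ]))]
capblue [((np.float64(273.0), np.float64(173.9)), [266, 169, 15, 10, 71]), ((np.float64(270.7), np.float64(182.2)), [267, 178, 9, 10, 33])]
mand [(((np.float64(261.3), np.float64(250.4)), [246, 239, 32, 20, 187]), array([0.6337, 0.0719, 0.034 ]))]
(450, 870, 3)
```

View pics/mm.png

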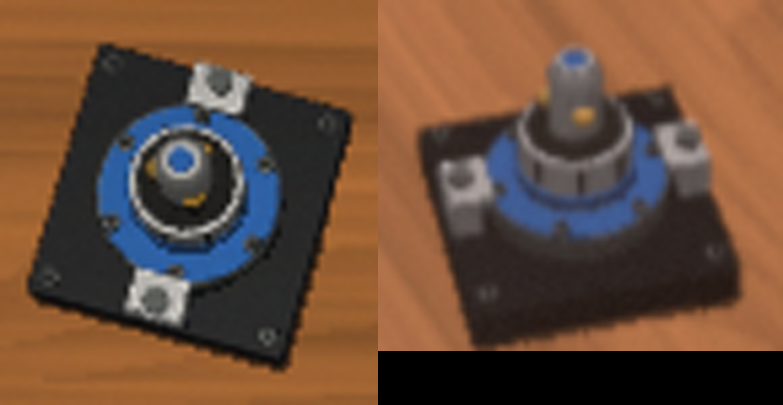

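The picture shows the bare stud with its blue dot at top (238,174) and scene (261.5,226). Cap is near (0.489,-0.142). Moving above it.

jog_arm(motion=[0.91,-0.757,0,0,0,0,-1,0.91,-0.757,0,0,0,0,-1,0.91,-0.757,0,0,0,0,-1,0.91,-0.757,0,0,0,0,-1,0.91,-0.757,0,0,0,0,-1,0.91,-0.757,0,0,0,0,-1,0.91,-0.757,0,0,0,0,-1,0.91,-0.757,0,0,0,0,-1,0.91,-0.757,0,0,0,0,-1,0.91,-0.757,0,0,0,0,-1,0.91,-0.757,0,0,0,0,-1,0.91,-0.757,0,0,0,0,-1], grip_force=50)

```text
time: 1.6
position: [0.4894, -0.1411, 0.2333]
tool_rot: [0.992, 0.128, -0.0, -0.0]
ft_force: [0.3, -1.5, 0.1]
grip_width: 0.087
grip_force: 0.0
```

jog_arm(motion=[0,0,0,0,0,0,-1,0,0,0,0,0,0,-1])

```text
time: 1.85
position: [0.4884, -0.1426, 0.2332]
tool_rot: [0.992, 0.128, -0.001, -0.0]
ft_force: [-0.5, -0.1, 0.2]
grip_width: 0.087
grip_force: 0.0
```

Run:
```python
from h import *
o=robot.get_obs();im=robot.camera('wrist');cv2.imwrite('pics/w1.png',im)
print(o['position'],o['tool_rot'],o['q'],o['ft_force'])
b,w=masks(im);c=robot.calibration('wrist')
for q in blobs(w,(0,0,560,420),60): print('w',q,plane(ray(c,q[0],o),.05).round(4))
for q in blobs(b,(0,0,560,420),60): print('b',q)
ct,cs=robot.calibration('top'),robot.calibration('scene')
t=(238.1,174.2);s=(261.5,226.1)
print('stud',plane(ray(ct,t),.092),plane(ray(cs,s),.092),tri([ray(ct,t),ray(cs,s)]))
t=(337.7,248.7);s=(273.2,169.7)
print('cap',tri([ray(ct,t),ray(cs,s)]))
```

```text
[ 0.48837787 -0.14257193  0.23324355] [ 9.91782371e-01  1.27935345e-01 -5.24753756e-04 -3.57434207e-05] [-5.03648249e-01  3.72654142e-01  1.71987624e+00 -6.48225333e-04
  1.04995142e+00  8.10896984e-01] [-0.45063524 -0.07020497  0.20446432]
w ((np.float64(116.4), np.float64(8.4)), [96, 0, 40, 15, 134]) [0.6166 0.0602 0.05  ]
w ((np.float64(109.6), np.float64(35.9)), [97, 24, 25, 27, 287]) [0.5907 0.0641 0.05  ]
w ((np.float64(489.7), np.float64(149.7)), [477, 138, 26, 25, 492]) [ 0.5834 -0.3505  0.05  ]
w ((np.float64(284.3), np.float64(181.9)), [276, 174, 18, 17, 246]) [ 0.4914 -0.1419  0.05  ]
w ((np.float64(100.8), np.float64(221.8)), [88, 206, 29, 31, 277]) [0.3906 0.0538 0.05  ]
w ((np.float64(249.4), np.float64(252.2)), [235, 241, 33, 22, 241]) [ 0.397  -0.1232  0.05  ]
b ((np.float64(133.0), np.float64(18.6)), [95, 0, 66, 36, 1070])
b ((np.float64(284.2), np.float64(176.9)), [268, 160, 33, 38, 682])
stud [0.62908226 0.05778814 0.092     ] [0.62834103 0.06327783 0.092     ] [0.62818636 0.05903707 0.08902306]
cap [ 0.48791988 -0.14304302  0.04807605]
```

View pics/w1.png

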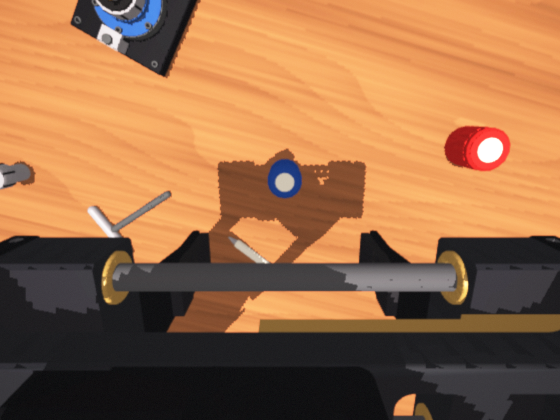

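The cap's white spot is at (284,182), centred between the fingers, and the area around it is clear. Descending and gripping.

jog_arm(motion=[0.04,0,0.87,0,0,0,-1,0,0,0.87,0,0,0,-1,0,0,0.87,0,0,0,-1,0,0,0.87,0,0,0,-1,0,0,0.87,0,0,0,-1,0,0,0.87,0,0,0,-1,0,0,0,0,0,0,-1,0,0,0,0,0,0,-1])

```text
time: 2.9
position: [0.4905, -0.1432, 0.0255]
tool_rot: [0.992, 0.127, 0.0, 0.0]
ft_force: [-0.6, -0.2, 0.3]
grip_width: 0.0869
grip_force: 0.0
```

jog_arm(motion=[0,0,0,0,0,0,1,0,0,0,0,0,0,1,0,0,0,0,0,0,1,0,0,0,0,0,0,1,0,0,0,0,0,0,1,0,0,0,0,0,0,1,0,0,0,0,0,0,1,0,0,0,0,0,0,1], grip_force=50)

```text
time: 3.9
position: [0.4903, -0.1421, 0.0247]
tool_rot: [0.992, 0.128, -0.0, -0.0]
ft_force: [-0.1, 0.1, -0.2]
grip_width: 0.038
grip_force: 50.0
```

jog_arm(motion=[0,0,-0.782,0,0,0,1,0,0,-0.782,0,0,0,1,0,0,-0.782,0,0,0,1,0,0,-0.782,0,0,0,1,0,0,-0.782,0,0,0,1,0,0,-0.782,0,0,0,1,0,0,-0.782,0,0,0,1,0,0,-0.782,0,0,0,1])

```text
time: 4.9
position: [0.4898, -0.1419, 0.2757]
tool_rot: [0.992, 0.128, -0.0, -0.0]
ft_force: [0.4, 0.1, 0.1]
grip_width: 0.0384
grip_force: 50.0
```

jog_arm(motion=[0.77,-0.6625,0,0,0,0,1,0.77,-0.6625,0,0,0,0,1,0.77,-0.6625,0,0,0,0,1,0.77,-0.6625,0,0,0,0,1,0.77,-0.6625,0,0,0,0,1,0.77,-0.6625,0,0,0,0,1,0,0,0,0,0,0,1,0,0,0,0,0,0,1,0,0,0,0,0,0,1])

```text
time: 6.02
position: [0.6282, 0.0575, 0.2748]
tool_rot: [0.992, 0.127, -0.001, 0.0]
ft_force: [-0.2, -0.1, -0.5]
grip_width: 0.0384
grip_force: 50.0
```

Run:
```python
from h import *
o=robot.get_obs();im=robot.camera('wrist');cv2.imwrite('pics/w2.png',im)
print(o['position'],o['tool_rot'],o['ft_force'],o['grip_width'])
b,w=masks(im);c=robot.calibration('wrist')
for q in blobs(b,(150,80,420,330),20): print('b',q,plane(ray(c,q[0],o),.092).round(4))
```

```text
[0.62817317 0.05746593 0.27478343] [ 9.91904900e-01  1.26981716e-01 -5.58425978e-04  4.14945901e-05] [-0.23105537 -0.14499513 -0.49934543] 0.03835227595812906
b ((np.float64(283.5), np.float64(168.9)), [257, 146, 53, 53, 1008]) [0.6453 0.0627 0.092 ]
b ((np.float64(282.9), np.float64(181.8)), [280, 179, 7, 7, 40]) [0.631  0.0597 0.092 ]
b ((np.float64(284.4), np.float64(238.9)), [245, 209, 79, 54, 3132]) [0.5644 0.0406 0.092 ]
b ((np.float64(283.5), np.float64(300.8)), [249, 291, 71, 21, 753]) [0.4826 0.0204 0.092 ]
```

View pics/w2.png

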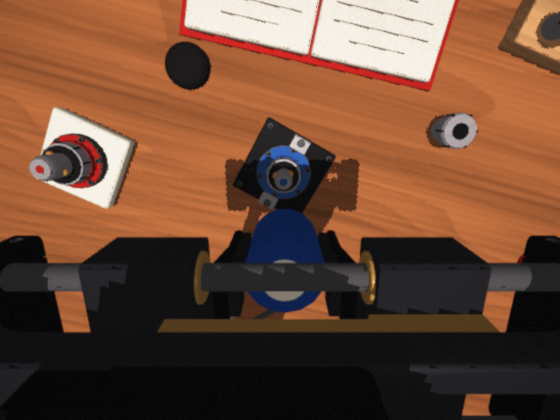

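The wrist view shows the stud's blue dot at (283,182), straight ahead of the held cap at (284,280). After matching it to the earlier cap spot, the correction is about (1.7, 2.0) mm. Moving down to just above the stud.

jog_arm(motion=[0.053,-0.037,0,0,0,0,1,0,0,0.74,0,0,0,1,0,0,0.74,0,0,0,1,0,0,0.74,0,0,0,1,0,0,0.74,0,0,0,1,0,0,0.74,0,0,0,1,0,0,0,0,0,0,1,0,0,0,0,0,0,1,0,0,0,0,0,0,1])

```text
time: 7.2
position: [0.6318, 0.0602, 0.1288]
tool_rot: [0.992, 0.128, 0.002, 0.0]
ft_force: [-0.3, -0.4, -0.5]
grip_width: 0.0386
grip_force: 50.0
```

Run:
```python
from h import *
P=[];Q=[]
for n in ['scene','top']+['wrist']*8:
    o=robot.get_obs();P.append(o['position']);Q.append(o['tool_rot']);im=robot.camera(n)
    if n!='wrist': cv2.imwrite(f'pics/{n}3.png',im)
print(np.mean(P,0),np.std(P,0),np.mean(Q,0))
a=cv2.imread('pics/scene3.png')[175:275,210:310];b=cv2.imread('pics/top3.png')[130:230,190:290]
cv2.imwrite('pics/c3.png',cv2.resize(np.hstack([a,b]),(800,400),interpolation=cv2.INTER_CUBIC))
```

```text
[0.63108157 0.0603493  0.12788385] [4.17494986e-04 5.55181316e-05 5.79507503e-04] [9.91830712e-01 1.27557387e-01 7.74922956e-04 1.57313519e-04]
```

View pics/c3.png

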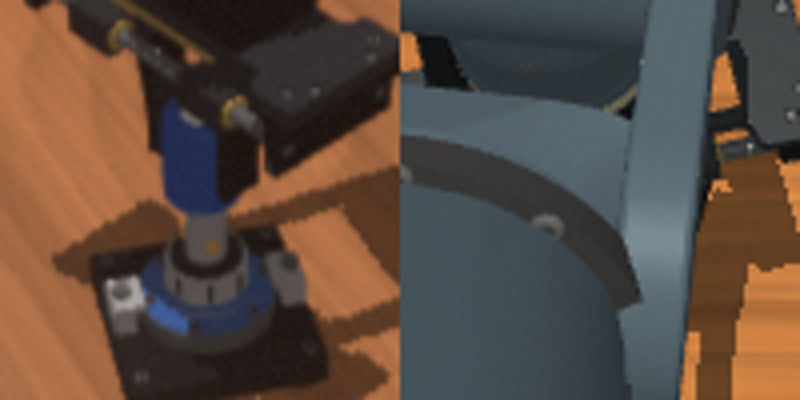

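The cap (scene crop, mouth at about (205,205)) sits in line over the stud. Lowering it onto the stud, watching side force.

jog_arm(motion=[-0.02,0,0.1,0,0,0,1,0,0,0.1,0,0,0,1,0,0,0.1,0,0,0,1,0,0,0.1,0,0,0,1,0,0,0.1,0,0,0,1,0,0,0.1,0,0,0,1,0,0,0,0,0,0,1,0,0,0,0,0,0,1,0,0,0,0,0,0,1])

```text
time: 8.82
position: [0.63, 0.0602, 0.1032]
tool_rot: [0.992, 0.128, 0.0, 0.0]
ft_force: [-0.1, -0.7, -0.7]
grip_width: 0.0383
grip_force: 50.0
```

jog_arm(motion=[0,0,0.05,0,0,0,1,0,0,0.05,0,0,0,1,0,0,0.05,0,0,0,1,0,0,0.05,0,0,0,1,0,0,0.05,0,0,0,1,0,0,0.05,0,0,0,1,0,0,0.05,0,0,0,1,0,0,0,0,0,0,1], grip_force=60)

```text
time: 9.82
position: [0.6297, 0.0599, 0.0878]
tool_rot: [0.992, 0.127, -0.0, 0.0]
ft_force: [1.7, -1.5, -5.5]
grip_width: 0.0385
grip_force: 60.0
```

jog_arm(motion=[0,0,0.025,0,0,0,1,0,0,0.025,0,0,0,1,0,0,0.025,0,0,0,1,0,0,0.025,0,0,0,1,0,0,0,0,0,0,1])

```text
time: 10.45
position: [0.6297, 0.0603, 0.0853]
tool_rot: [0.992, 0.128, -0.0, -0.0]
ft_force: [0.6, -1.6, -2.4]
grip_width: 0.038
grip_force: 60.0
```

jog_arm(motion=[0,0,0.025,0,0,0,1,0,0,0.025,0,0,0,1,0,0,0.025,0,0,0,1,0,0,0,0,0,0,1])

```text
time: 10.95
position: [0.6297, 0.0603, 0.0836]
tool_rot: [0.992, 0.128, 0.0, -0.0]
ft_force: [-2.8, -0.4, 8.6]
grip_width: 0.0378
grip_force: 60.0
```

jog_arm(motion=[0,0,0.025,0,0,0,1,0,0,0.025,0,0,0,1,0,0,0,0,0,0,1,0,0,0,0,0,0,1])

```text
time: 11.45
position: [0.6298, 0.0604, 0.0831]
tool_rot: [0.992, 0.128, 0.0, 0.0]
ft_force: [-4.2, -1.8, 15.3]
grip_width: 0.0383
grip_force: 60.0
```

jog_arm(motion=[0,0,0.025,0,0,0,1,0,0,0,0,0,0,1,0,0,0,0,0,0,1])

```text
time: 11.82
position: [0.6298, 0.0604, 0.083]
tool_rot: [0.992, 0.128, 0.001, 0.0]
ft_force: [-5.9, -0.2, 21.0]
grip_width: 0.0381
grip_force: 60.0
```

Run:
```python
from h import *
F=[];P=[]
for i in range(12):
    im=robot.camera('scene' if i==0 else 'wrist');o=robot.get_obs();F.append(o['ft_force']);P.append(o['position'])
    if i==0: cv2.imwrite('pics/c4.png',cv2.resize(im[175:275,210:310],(500,500),interpolation=cv2.INTER_CUBIC))
print(np.round(F,1)[::3],np.mean(F,0),np.mean(P,0))
```

```text
[[-6.2 -1.  20.4]
 [-5.7 -0.2 19.3]
 [-6.  -0.8 20.3]
 [-6.2 -0.7 20.2]] [-6.20941816 -0.96313388 20.21872148] [0.6298411 0.06037   0.0830391]
```

View pics/c4.png

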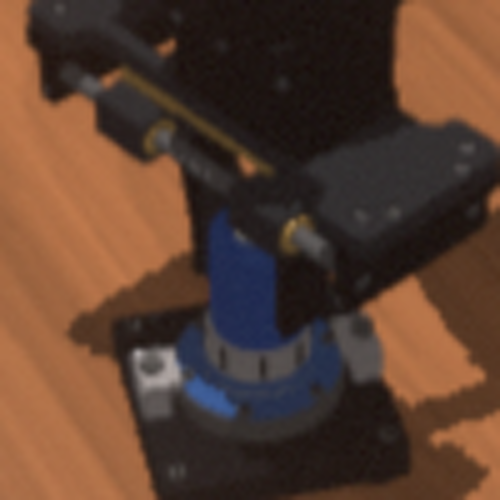

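The cap is seated on the shoulder (crop, around (255,345)). The push holds steady at about 20 N with the grip at 60 N, so I'm handing in.

```bash
python3 -c "
from rig import robot
print(robot.hand_in())"
```

```text
the job is handed in; nothing more can be done
None
```

The blue cap is pressed home on the small mandrel in the black block and still gripped at 60 N, with a steady push of about 20 N at hand-in; the job is handed in, but no verdict was returned.

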